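# Clear the shaker and load the vial block

## Robot

A 7-joint arm with a two-finger parallel gripper is mounted at the origin on a cart in front of the work surface, level with it; the furniture and walls round the work are solid. World frame = base frame: x ahead of the robot, y to its left, z up, the work surface at z = 0. Lengths are in mm, angles in rad, forces in N, time in s.
With the tool pointing down it reaches from about 400 to 875 mm from the base axis. Payload 19.3 kg.
Tool frame: the origin (TCP) lies midway between the tips of the shut fingers; the grasp point (between the pads) lies 19 mm behind it (arm.tcp_to_grasp is the distance from the TCP to the grasp point, in mm); z points along the fingers, y is the line along which they close (so a half turn about z gives the same grasp; the last joint's range is limited). The gripper opens to 85 mm and grips with 20 to 120 N. Pads are 22 mm wide; open, the fingers measure 114 mm over their backs; the gripper's body (76 mm by 85 mm) begins 54 mm behind the grasp point. The pads swing forward as they close: fully open they stand 13 mm farther back than shut.
Start: joints at [1.222, 0.521, -0.036, 1.599, 0.021, 1.021, -0.113], TCP at [171.973, -600.866, 231.291] pointing down, gripper open.
Joint ranges: [-2.91, 2.91], [-0.3, 2.13], [-1.5, 1.42], [0.17, 2.43], [-1.26, 4.41], [0.16, 1.93], [-2.52, 2.52]. Speed limits (rad/s): [1.89, 1.89, 2.39, 2.39, 3.01, 3.01, 3.01].

## Interface

Orientations are given as [roll, pitch, yaw] about the fixed x, y, z axes, in that order (R = Rz(yaw) Ry(pitch) Rx(roll)).
In Python, from plant import arm gives the robot as it stands.
- The arm moves only by the tool jog_arm, never from a script. Its argument "series" is a list of rows, each a list of 3 entries, a list of its own where there are three numbers: the turn, a rotation vector about the tool's x, y, z scaled (see below), then the shift along the tool's x, y, z scaled (see below), then the closure, from -1 (fully open) to 1 (shut). In form: [[[ax, ay, az], [x, y, z], grip], ...]. A call has 1 to 20 rows; each row shifts and turns the commanded pose from where the row before left it, along the tool's axes as they then stand; what a row does not reach is not made up. The controller multiplies each number of a shift by 40 mm and each number of a turn by 0.12 rad. A row lasts 1/12 s, in which the tool goes at most 41.7 mm and 7.16 degrees, less where a joint would pass 70% of its speed; a pose out of reach is approached as far as the arm can. A call with a number of a shift or a turn outside -1 to 1 is refused whole. A call with a gripper value outside its range is refused whole. The fingers move at their own pace and stop on an object; the grip force is fixed at half the most. Time passes only in rows, so rows that do not move let the fingers close. It gives the time, the measured TCP pose, the force, the opening and the grip force at its end, in the units of the state.
- arm.get_obs(): the state, without advancing time (a new reading comes with each control period).
- arm.get_image(name): name is "scene" or "top"; returns a dict with "color" (480x640x3 uint8, blue, green, red), "depth" (480x640 float32, mm along the optical axis (not along the pixel's ray), 0 where there is no reading), "fx", "fy", "cx", "cy" (pixels), "R" (3x3) and "t" (3): a world point X has camera coordinates R X + t. Camera axes: x right, y down, z forward; pixel columns grow to the right and rows downward; lengths in mm; the calibration is good to about 2 mm. A picture is of the moment at which its call begins.
- arm.job_done(): hands the job in; it is judged then, once.
The state is a dict: "time": time; "qpos": joint angles; "qvel": joint speeds; "effort": joint torques, N m; "position": TCP position; "eef_rot": TCP orientation; "ft_force": force on the tool from outside, world axes, zero at the start; "wrist_torque": the same for the moment, N m; "finger_gap": finger opening in mm; "finger_force": force on a finger pad.
Only numpy, scipy, OpenCV 4.12 (cv2) and the standard library are available. Lean on these libraries where they do the work, as an engineer would, in place of code of your own. Each camera call takes 0.05 s, during which the arm holds its last target. There are 200 camera calls.

## Task

The aluminium vial block is to go from its storage stand onto the shaker, but a carton crowds the stand and an adapter box lies across the shaker. Put both into the steel tray, the carton standing upright and the adapter lying flat on the tray's floor, and set the block upright, flat and centred on the shaker's deck, its long side running from cheek to cheek. Keep the block upright and lower it gently without dropping it (set it down on the bench to change your grip: the stand leaves room for fingers only at the block's ends, the shaker only at its long sides), and leave both beakers, the marker pen and the spanner where they are.

Things in the scene. Friction and masses are not known exactly. Their poses are not given: they have to be found in the camera images.
- block: Aluminium vial block with six round wells in its top, 56 (its x) x 36 (its y) x 44 (its z) mm, about 0.2 kg, loose. Origin at its centre. It starts upright in the stand, resting on the stand's base; its long side runs along the stand's x.
- stand: Fixed storage stand of the block; origin on the bench under its centre, z up. Base plate 56 (x) x 92 (y) x 10 mm. Two walls, 6 mm thick, run along x at y = +-22 to +-28 mm, up to 56 mm above the bench (2 mm above the block's top): 4 mm from the block's long faces, too little for a finger. The block's ends at x = +-28 mm are open, but the carton stands close to the +x end.
- deck (a point): Middle of the top of the fixed shaker's deck, 34 mm above the bench, z up. Deck 34 mm wide (y), its sides open. Cheeks at its ends (x = +-33 to +-43 mm, 40 mm wide) rise 58 mm above it; the 66 mm between them leave 5 mm at each end of the block, too little for a finger. Grey body 124 (x) x 84 (y) mm, its top 10 mm below the deck. Shaker, stand and tray trade places between starts.
- tray_floor (a point): Middle of the inner floor of the fixed steel instrument tray, 4 mm above the bench. Inside it measures 170 (x) x 190 (y) mm; the rim stands 15 mm above its floor, 4 mm thick. Elsewhere, fixed: a 25 mm high keyboard lies at x > 0.59 m, y = -0.08 to -0.54 m; tall bottles and glassware stand in the row behind x = 0.71 m.
- carton_center (a point): Centre of a small plain white carton, 40 x 40 mm and 70 mm tall (z up), its faces along its x and y, loose, 0.08 kg. It starts upright on the bench 5 to 14 mm from the +x end of the block in the stand.
- adapter_center (a point): Centre of a white plastic adapter box, 38 (its x) x 118 (its y) x 22 (its z) mm, loose, 0.14 kg. It starts lying flat across the tops of the shaker's two cheeks, its underside 92 mm above the bench, its length about along the deck's x.
- small_beaker: Small glass beaker, 46 mm across, 57 mm tall, loose; origin under its centre. A bystander.
- large_beaker: Larger glass beaker, 54 mm across, 69 mm tall, loose; origin under its centre. A bystander.
- marker: Marker pen lying on the bench, 135 mm long along its y, 16 mm thick, loose; origin under its centre. A bystander.
- spanner: Thin double-ended spanner, 124 mm long along its y, 35 mm wide, 4 mm thick, lying on the bench, loose; origin under its centre. A bystander.

How it is judged (in metres and radians):
At the end, for the whole second after the job is handed in: Block upright, flat and still on the deck between the cheeks (within 8 mm of the middle along x, 10 mm across, 4 mm in height, 0.1 rad tilt, 0.25 rad yaw); carton upright and adapter flat on the tray floor inside the rim (6 mm in height, 0.15 rad tilt) (x of block in the frame of deck between -0.008 and 0.008 m and y of block in the frame of deck between -0.01 and 0.01 m and z of block in the frame of deck between 0.018 and 0.026 m and angle between block's own z axis and vertical below 0.1 rad and angle between the x axis of block and the x axis of deck, either way round below 0.25 rad and linear speed of block below 0.02 m/s and x of carton_center in the frame of tray_floor between -0.085 and 0.085 m and y of carton_center in the frame of tray_floor between -0.095 and 0.095 m and z of carton_center in the frame of tray_floor between 0.029 and 0.041 m and angle between each of carton_center, adapter_center's own z axis and vertical below 0.15 rad and x of adapter_center in the frame of tray_floor between -0.085 and 0.085 m and y of adapter_center in the frame of tray_floor between -0.095 and 0.095 m and z of adapter_center in the frame of tray_floor between 0.005 and 0.017 m); the robot touches nothing.
It fails at once if a bystander (beaker, marker pen or spanner) is shifted more than 30 mm (distance of any of small_beaker, large_beaker, marker, spanner from where it was at the start of the episode above 0.03 m).
It fails at once if the block is tipped more than 35 degrees (angle between block's own z axis and vertical above 0.61 rad).
It fails at once if the block is dropped (it moves faster than 0.5 m/s with no finger on it) (contact force between block and the fingers below 0.05 N and linear speed of block above 0.5 m/s).
It also fails if it takes over 72 s, if anything falls off the work surface, if the arm or the gripper's body presses on something with over 40 N, if the wrist force passes 120 N, or if a joint passes its speed limit or range.

## Working session

There is one attempt and no reset: what is moved stays moved. The work goes in short steps, Python scripts to look and compute and a tool call to move; the robot and the scene stay as the last step left them, time stands still between calls to the robot, and variables do not carry over. Pictures are saved under pics/ and viewed, at most 10 in all, crops included, and the job is handed in when it is done.

Besides the shell and the picture viewer there is one more tool, called after ">>>" by a JSON object that holds its "method" and its "body". jog_arm: Moves the arm, as the interface text tells. Shifts and turns lie within -1 to 1; 1 stands for 40 mm of shift or 0.12 rad of turn. Its arguments: {"type":"object","properties":{"series":{"type":"array"}},"required":["series"]}

```bash
mkdir -p pics; python3 - <<'E'
from plant import arm
import cv2,numpy as np
for n in("scene","top"):
    d=arm.get_image(n);cv2.imwrite(f"pics/{n}0.png",d["color"]);np.savez(f"{n}0.npz",**d)
    print(n,d["fx"],d["cx"],d["cy"],np.round(d["R"],3).tolist(),np.round(d["t"]), np.round(-d["R"].T@d["t"]))
o=arm.get_obs();print(o["time"],o["position"],o["eef_rot"],o["finger_gap"])
E
```

```text
scene 590.0849081441349 321.65682719854954 236.35544530949804 [[-0.793, -0.609, 0.017], [-0.458, 0.577, -0.676], [0.402, -0.544, -0.737]] [ 463.  298. 1253.] [  -0.  792. 1117.]
top 618.9105679052774 323.34128007100134 239.30223812606275 [[-0.021, -1.0, -0.008], [-0.998, 0.021, -0.061], [0.061, 0.007, -0.998]] [  49.  525. 1417.] [ 438.   28. 1447.]
0.1 [ 171.89384083 -600.5972128   230.81020924] [-3.1406159e+00  5.6218396e-05  2.7878777e-01] 85.7318287693502
```

View pics/top0.png

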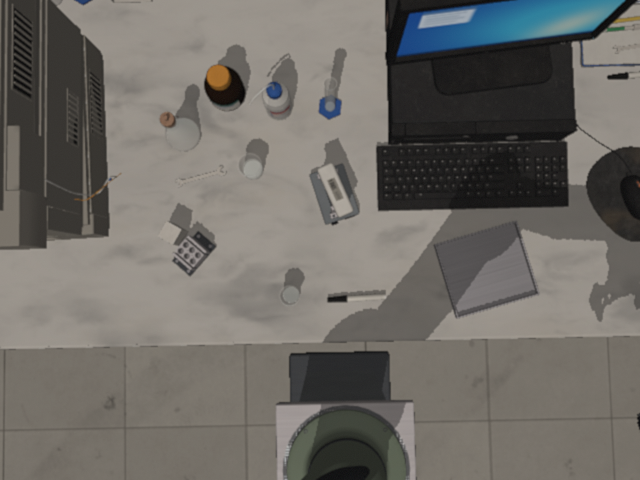

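View pics/scene0.png

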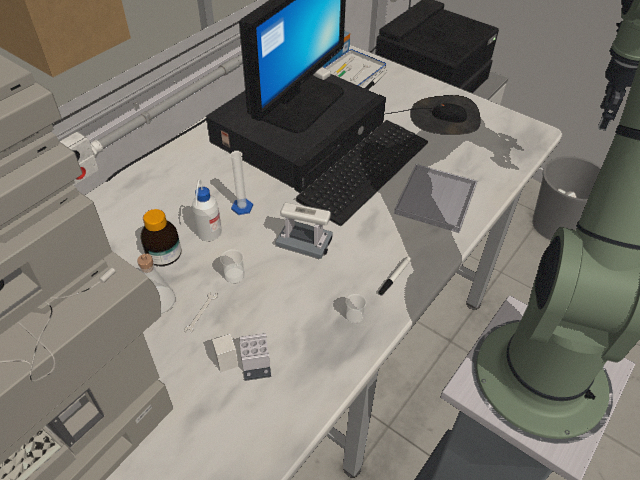

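The top view shows the stand and block at about (193,253), the carton at (171,231), the shaker with the adapter at (335,190) and the tray at (486,268). The marker is at (355,297) and the beakers are at (291,294) and (252,165). Next I'll measure with depth bands.

```bash
cat >h.py <<'E'
import numpy as np,cv2
def cloud(d):
    v,u=np.mgrid[0:480,0:640];z=d["depth"].astype(float)
    P=np.stack([(u-d["cx"])/d["fx"]*z,(v-d["cy"])/d["fy"]*z,z],-1)
    return (P-d["t"])@d["R"]
def ray(d,u,v,h):
    c=-d["R"].T@d["t"];r=d["R"].T@np.array([(u-d["cx"])/d["fx"],(v-d["cy"])/d["fy"],1]);return (c+r*(h-c[2])/r[2])[:2]
def rect(P,box,lo,hi):
    u0,v0,u1,v1=box;Q=P[v0:v1,u0:u1].reshape(-1,3);Q=Q[(Q[:,2]>lo)&(Q[:,2]<hi)]
    if len(Q)<5:return None
    (c,s,a)=cv2.minAreaRect(Q[:,:2].astype(np.float32));return np.round(c,1),np.round(s,1),round(a,1),len(Q),round(np.median(Q[:,2]),1)
E
python3 - <<'E'
from h import *
d=dict(np.load("top0.npz"));P=cloud(d)
print("bench",np.median(P[310:330,200:280,2]),np.median(P[250:280,100:150,2]))
for n,b,bands in[("stand",(140,200,240,290),[(4,20),(30,58),(62,80)]),("shaker",(295,150,375,240),[(15,29),(80,105),(106,125)]),("tray",(420,210,550,325),[(8,30),(2,8)]),("marker",(315,280,395,310),[(7,30)]),("sb",(270,270,315,312),[(30,70)]),("lb",(232,145,272,188),[(30,80)]),("span",(170,155,232,190),[(2,8)])]:
    for lo,hi in bands:print(n,lo,rect(P,b,lo,hi))
im=d["color"]
a=cv2.resize(im[200:290,140:250],None,fx=5,fy=5,interpolation=cv2.INTER_CUBIC)[:450,:440]
b=cv2.resize(im[150:240,300:370],None,fx=5,fy=5,interpolation=cv2.INTER_CUBIC)
cv2.imwrite("pics/c1.png",np.hstack([a,b]))
E
```

```text
bench 0.9349243561539982 0.4918238963582395
stand 4 (array([521.2, 351.5]), array([234.3, 208.6]), 88.9, 1475, np.float64(5.9))
stand 30 (array([517.8, 359.6]), array([109.9,  56.4]), 47.6, 562, np.float64(51.7))
stand 62 (array([527.7, 361.6]), array([98.9, 44.8]), 48.5, 337, np.float64(70.9))
shaker 15 (array([628.5,  10.5]), array([129.4,  84. ]), 17.3, 894, np.float64(24.3))
shaker 80 (array([620.1,  11.6]), array([105.5,  40.6]), 13.5, 30, np.float64(93.5))
shaker 106 (array([628. ,   9.7]), array([118.2,  38.3]), 22.7, 935, np.float64(114.7))
tray 8 (array([ 455.4, -334.3]), array([299.5, 263.3]), 88.2, 2182, np.float64(10.4))
tray 2 (array([ 454.6, -336. ]), array([303.9, 265.3]), 88.8, 7444, np.float64(4.6))
marker 7 (array([396.4, -37.4]), array([171.4,  66.9]), 88.9, 436, np.float64(13.8))
sb 30 (array([398.6, 117. ]), array([45. , 42.6]), 88.7, 115, np.float64(55.7))
lb 30 (array([693.9, 200.5]), array([53. , 52.7]), 39.0, 235, np.float64(62.7))
span 2 (array([691.3, 324. ]), array([144.5,  81.4]), 88.7, 725, np.float64(3.8))
```

View pics/c1.png

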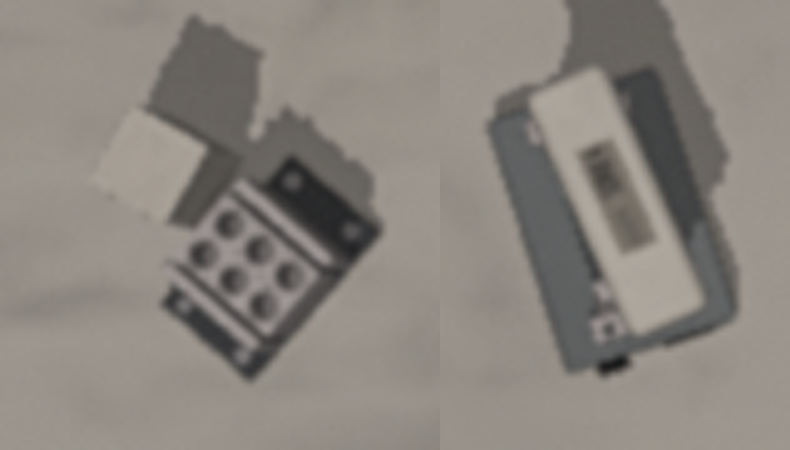

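The crop shows the carton top with corners near (138,106), (208,148), (170,226), (92,180). The block with its six wells and the two wall tops are also clear, as is the adapter across the cheeks. I'll refine with cleaned components.

```bash
cat >>h.py <<'E'
def comp(P,box,lo,hi,k=3,mask=None):
    u0,v0,u1,v1=box;m=np.zeros((480,640),np.uint8);Z=P[v0:v1,u0:u1,2];m[v0:v1,u0:u1]=(Z>lo)&(Z<hi)
    if mask is not None:m&=mask
    if k>1:m=cv2.morphologyEx(m,cv2.MORPH_OPEN,np.ones((k,k),np.uint8))
    n,l,s,_=cv2.connectedComponentsWithStats(m);out=[]
    for i in np.argsort(-s[1:,4])[:3]+1:
        Q=P[l==i]
        if len(Q)>8:
            c,sz,a=cv2.minAreaRect(Q[:,:2].astype(np.float32));out.append((np.round(c,1).tolist(),np.round(sz,1).tolist(),round(a,1),len(Q),round(float(np.median(Q[:,2])),1)))
    return out
E
python3 - <<'E'
from h import *
d=dict(np.load("top0.npz"));P=cloud(d)
S=(140,200,240,290)
print("carton",comp(P,S,66,76));print("blk+walls",comp(P,S,48,60,1));print("base",comp(P,S,7,14,3))
K=(295,150,375,240)
print("body",comp(P,K,18,29));print("cheek",comp(P,K,84,100,1));print("adap",comp(P,K,108,122))
T=(420,210,550,325)
print("tray",comp(P,T,12,25,1),comp(P,T,2.8,7,7))
print("marker",comp(P,(315,280,395,310),7,30))
print("span",comp(P,(170,155,232,190),2.5,8))
D=dict(np.load("scene0.npz"));Q=cloud(D)
print("scene: bench",np.median(Q[330:350,290:310,2]),"carton",comp(Q,(190,320,290,390),66,76,3),"blk",comp(Q,(190,320,290,390),48,60,1),"adap",comp(Q,(260,190,350,270),108,122),"body",comp(Q,(260,190,350,270),18,29))
# manual rays: tray outer corners, block
for n,p,h in[("tray",[(435,246),(516,222),(537,292),(457,317)],19),("walls",[(140+238/5,236),(140+335/5,200+262/5),(140+167/5,200+262/5),(140+262/5,200+352/5)],56),("carton",[(140+x/5,200+y/5) for x,y in[(138,106),(208,148),(170,226),(92,180)]],70)]:
    R=np.array([ray(d,u,v,h) for u,v in p]);print(n,R.round().tolist(),R.mean(0).round(1))
E
```

```text
carton [([545.0, 380.9], [40.7, 38.8], 58.6, 233, 71.1)]
blk+walls [([496.2, 344.1], [57.7, 45.5], 47.8, 321, 54.4), ([518.5, 323.5], [54.8, 6.3], 48.0, 61, 56.0), ([535.5, 363.5], [3.3, 38.1], 59.9, 23, 54.1)]
base [([475.4, 372.3], [15.1, 13.5], 84.4, 37, 10.1), ([522.9, 315.3], [20.3, 11.0], 7.7, 35, 10.5), ([515.7, 298.2], [6.6, 4.8], 88.6, 12, 10.8)]
body [([639.7, 44.9], [87.0, 25.3], 17.9, 298, 24.5), ([643.5, -21.3], [63.4, 14.0], 17.3, 111, 24.3), ([577.8, 25.7], [31.0, 11.8], 5.9, 61, 25.4)]
cheek [([589.6, 16.9], [4.4, 8.9], 89.1, 12, 91.6)]
adap [([627.9, 9.9], [118.2, 37.8], 22.7, 910, 114.7)]
tray [([448.9, -336.5], [178.3, 201.4], 15.0, 668, 19.6)] []
marker [([388.8, -34.7], [15.1, 134.1], 2.9, 359, 14.7)]
span [([692.7, 284.8], [9.9, 9.9], 88.3, 19, 4.9)]
scene: bench 1.4486022735873008 carton [([546.2, 383.3], [40.0, 42.0], 59.6, 338, 70.9)] blk [([500.7, 343.3], [55.9, 60.1], 48.5, 554, 54.7), ([529.5, 393.3], [40.2, 6.4], 56.8, 61, 54.1)] adap [([627.0, 12.8], [116.8, 41.1], 23.3, 570, 114.9)] body [([670.9, -136.1], [117.5, 71.5], 41.6, 379, 22.4), ([621.6, 40.4], [127.7, 33.0], 16.1, 368, 24.7), ([727.6, -96.4], [17.1, 28.3], 54.9, 40, 20.8)]
tray [[504.0, -219.0], [556.0, -408.0], [394.0, -450.0], [341.0, -265.0]] [ 448.8 -335.4]
walls [[537.0, 344.0], [499.0, 300.0], [501.0, 376.0], [459.0, 333.0]] [499.  338.3]
carton [[570.0, 385.0], [551.0, 354.0], [516.0, 371.0], [537.0, 406.0]] [543.6 379. ]
```

```bash
cat >>h.py <<'E'
def seg(cur,yawdeg,tgt,step=34):
    """cur,tgt xyz with tool at yawdeg: prints total units and rows"""
    y=np.radians(yawdeg);D=np.array(tgt,float)-cur;R=np.array([[np.cos(y),np.sin(y),0],[np.sin(y),-np.cos(y),0],[0,0,-1]])
    t=R.T@D;n=max(1,int(np.ceil(np.linalg.norm(t)/step)));print("n",n,"per row",np.round(t/40/n,3).tolist(),"->",tgt)
def plan(yaw0,p,wps,step=34):
    """wps: list of (yawdeg,xyz); turn first then shift"""
    for yw,t in wps:
        a=-np.radians(yw-yaw0)/.12
        if abs(a)>.02:n=int(np.ceil(abs(a)));print("turn n",n,"per row",round(a/n,3))
        seg(np.array(p,float),yw,t,step);yaw0,p=yw,t
E
python3 - <<'E'
from h import *
P=cloud(dict(np.load("top0.npz")));m=P[60:240,0:130].reshape(-1,3);m=m[m[:,2]>60];print(np.percentile(m,[0,1,50],axis=0).round())
plan(15.97,[172,-601,231],[(15.97,[480,-150,240]),(59,[545,382,240]),(59,[545.5,382,100]),(59,[545.5,382,26])])
E
```

```text
[[438.  28.  60.]
 [512. 511.  66.]
 [680. 543. 311.]]
n 17 per row [0.618, -0.513, -0.013] -> [480, -150, 240]
turn n 7 per row -0.894
n 16 per row [0.765, -0.341, 0.0] -> [545, 382, 240]
n 5 per row [0.001, 0.002, 0.7] -> [545.5, 382, 100]
n 3 per row [0.0, 0.0, 0.617] -> [545.5, 382, 26]
```

>>> {"method": "jog_arm", "body": {"series": [[[0,0,0],[0.618,-0.513,-0.013],-1],[[0,0,0],[0.618,-0.513,-0.013],-1],[[0,0,0],[0.618,-0.513,-0.013],-1],[[0,0,0],[0.618,-0.513,-0.013],-1],[[0,0,0],[0.618,-0.513,-0.013],-1],[[0,0,0],[0.618,-0.513,-0.013],-1],[[0,0,0],[0.618,-0.513,-0.013],-1],[[0,0,0],[0.618,-0.513,-0.013],-1],[[0,0,0],[0.618,-0.513,-0.013],-1],[[0,0,0],[0.618,-0.513,-0.013],-1],[[0,0,0],[0.618,-0.513,-0.013],-1],[[0,0,0],[0.618,-0.513,-0.013],-1],[[0,0,0],[0.618,-0.513,-0.013],-1],[[0,0,0],[0.618,-0.513,-0.013],-1],[[0,0,0],[0.618,-0.513,-0.013],-1],[[0,0,0],[0.618,-0.513,-0.013],-1],[[0,0,0],[0.618,-0.513,-0.013],-1]]}}

```text
time: 1.52
position: [480.5, -148.4, 240.1]
eef_rot: [-3.141, 0.0, 0.279]
ft_force: [0.4, -1.4, 0.0]
finger_gap: 85.3
finger_force: 0.0
```

>>> {"method": "jog_arm", "body": {"series": [[[0,0,-0.894],[0,0,0],-1],[[0,0,-0.894],[0,0,0],-1],[[0,0,-0.894],[0,0,0],-1],[[0,0,-0.894],[0,0,0],-1],[[0,0,-0.894],[0,0,0],-1],[[0,0,-0.894],[0,0,0],-1],[[0,0,-0.894],[0,0,0],-1],[[0,0,0],[0,0,0],-1]]}}

```text
time: 2.18
position: [479.8, -149.9, 239.9]
eef_rot: [-3.141, 0.0, 1.035]
ft_force: [0.1, 0.4, -0.3]
finger_gap: 85.2
finger_force: 0.0
```

>>> {"method": "jog_arm", "body": {"series": [[[0,0,0],[0.765,-0.341,0],-1],[[0,0,0],[0.765,-0.341,0],-1],[[0,0,0],[0.765,-0.341,0],-1],[[0,0,0],[0.765,-0.341,0],-1],[[0,0,0],[0.765,-0.341,0],-1],[[0,0,0],[0.765,-0.341,0],-1],[[0,0,0],[0.765,-0.341,0],-1],[[0,0,0],[0.765,-0.341,0],-1],[[0,0,0],[0.765,-0.341,0],-1],[[0,0,0],[0.765,-0.341,0],-1],[[0,0,0],[0.765,-0.341,0],-1],[[0,0,0],[0.765,-0.341,0],-1],[[0,0,0],[0.765,-0.341,0],-1],[[0,0,0],[0.765,-0.341,0],-1],[[0,0,0],[0.765,-0.341,0],-1],[[0,0,0],[0.765,-0.341,0],-1]]}}

```text
time: 3.52
position: [545.0, 383.7, 239.8]
eef_rot: [3.142, 0.001, 1.025]
ft_force: [0.5, -0.2, 0.9]
finger_gap: 85.4
finger_force: 0.0
```

>>> {"method": "jog_arm", "body": {"series": [[[0,0,0],[0,0,0.7],-1],[[0,0,0],[0,0,0.7],-1],[[0,0,0],[0,0,0.7],-1],[[0,0,0],[0,0,0.7],-1],[[0,0,0],[0,0,0.7],-1],[[0,0,0],[0,0,0],-1]]}}

```text
time: 4.02
position: [542.9, 380.3, 94.7]
eef_rot: [-3.139, 0.007, 1.027]
ft_force: [0.3, -0.4, -0.8]
finger_gap: 85.3
finger_force: 0.0
```

>>> {"method": "jog_arm", "body": {"series": [[[0,0,0],[0,0,0.6],-1],[[0,0,0],[0,0,0.6],-1],[[0,0,0],[0,0,0.5],-1],[[0,0,0],[0,0,0],-1]]}}

```text
time: 4.35
position: [544.0, 381.2, 29.8]
eef_rot: [-3.14, 0.004, 1.027]
ft_force: [-0.3, -0.3, -0.5]
finger_gap: 86.0
finger_force: 0.0
```

>>> {"method": "jog_arm", "body": {"series": [[[0,0,0],[0,0,0],1],[[0,0,0],[0,0,0],1],[[0,0,0],[0,0,0],1],[[0,0,0],[0,0,0],1],[[0,0,0],[0,0,0],1],[[0,0,0],[0,0,0],1],[[0,0,0],[0,0,0],1],[[0,0,0],[0,0,0],1],[[0,0,0],[0,0,0],1]]}}

```text
time: 5.1
position: [545.9, 382.7, 33.9]
eef_rot: [3.141, -0.002, 1.029]
ft_force: [-1.6, -1.3, 8.4]
finger_gap: 39.3
finger_force: 59.3
```

```bash
python3 - <<'E'
from h import *
plan(59,[545.9,382.7,32.5],[(59,[545.9,382.7,200]),(59,[500,0,240]),(15,[460.6,-380,200]),(15,[460.6,-380,50])],36)
E
```

```text
n 5 per row [0.0, 0.0, -0.838] -> [545.9, 382.7, 200]
n 11 per row [-0.799, 0.359, -0.091] -> [500, 0, 240]
turn n 7 per row 0.914
n 11 per row [-0.31, 0.811, 0.091] -> [460.6, -380, 200]
n 5 per row [0.0, 0.0, 0.75] -> [460.6, -380, 50]
```

>>> {"method": "jog_arm", "body": {"series": [[[0,0,0],[0,0,-0.3],1],[[0,0,0],[0,0,-0.8],1],[[0,0,0],[0,0,-0.8],1],[[0,0,0],[0,0,-0.8],1],[[0,0,0],[0,0,-0.8],1],[[0,0,0],[0,0,-0.8],1]]}}

```text
time: 5.6
position: [544.9, 382.1, 207.2]
eef_rot: [3.141, -0.001, 1.03]
ft_force: [-0.5, -0.1, -0.7]
finger_gap: 39.7
finger_force: 60.5
```

>>> {"method": "jog_arm", "body": {"series": [[[0,0,0],[-0.799,0.359,-0.091],1],[[0,0,0],[-0.799,0.359,-0.091],1],[[0,0,0],[-0.799,0.359,-0.091],1],[[0,0,0],[-0.799,0.359,-0.091],1],[[0,0,0],[-0.799,0.359,-0.091],1],[[0,0,0],[-0.799,0.359,-0.091],1],[[0,0,0],[-0.799,0.359,-0.091],1],[[0,0,0],[-0.799,0.359,-0.091],1],[[0,0,0],[-0.799,0.359,-0.091],1],[[0,0,0],[-0.799,0.359,-0.091],1],[[0,0,0],[-0.799,0.359,-0.091],1],[[0,0,0.914],[0,0,0],1],[[0,0,0.914],[0,0,0],1],[[0,0,0.914],[0,0,0],1],[[0,0,0.914],[0,0,0],1],[[0,0,0.914],[0,0,0],1],[[0,0,0.914],[0,0,0],1],[[0,0,0.914],[0,0,0],1]]}}

```text
time: 7.1
position: [499.4, -0.3, 245.4]
eef_rot: [3.141, -0.001, 0.257]
ft_force: [-1.0, 0.1, -0.8]
finger_gap: 39.5
finger_force: 60.7
```

>>> {"method": "jog_arm", "body": {"series": [[[0,0,0],[-0.31,0.811,0.091],1],[[0,0,0],[-0.31,0.811,0.091],1],[[0,0,0],[-0.31,0.811,0.091],1],[[0,0,0],[-0.31,0.811,0.091],1],[[0,0,0],[-0.31,0.811,0.091],1],[[0,0,0],[-0.31,0.811,0.091],1],[[0,0,0],[-0.31,0.811,0.091],1],[[0,0,0],[-0.31,0.811,0.091],1],[[0,0,0],[-0.31,0.811,0.091],1],[[0,0,0],[-0.31,0.811,0.091],1],[[0,0,0],[-0.31,0.811,0.091],1],[[0,0,0],[0,0,0.75],1],[[0,0,0],[0,0,0.75],1],[[0,0,0],[0,0,0.75],1],[[0,0,0],[0,0,0.6],1],[[0,0,0],[0,0,0.4],1],[[0,0,0],[0,0,0],1],[[0,0,0],[0,0,0],1]]}}

```text
time: 8.6
position: [460.2, -380.4, 74.9]
eef_rot: [-3.141, -0.0, 0.262]
ft_force: [-0.5, 0.3, -0.5]
finger_gap: 39.5
finger_force: 60.8
```

>>> {"method": "jog_arm", "body": {"series": [[[0,0,0],[0,0,0.5],1],[[0,0,0],[0,0,0.25],1],[[0,0,0],[0,0,0.1],1],[[0,0,0],[0,0,0.05],1],[[0,0,0],[0,0,0],1]]}}

```text
time: 9.02
position: [460.3, -380.6, 38.7]
eef_rot: [3.141, -0.0, 0.262]
ft_force: [0.4, 0.1, -1.1]
finger_gap: 39.1
finger_force: 60.8
```

>>> {"method": "jog_arm", "body": {"series": [[[0,0,0],[0,0,0.04],1],[[0,0,0],[0,0,0.03],1],[[0,0,0],[0,0,0],1]]}}

```text
time: 9.27
position: [460.6, -380.9, 37.8]
eef_rot: [3.14, -0.001, 0.262]
ft_force: [-7.8, 5.5, 33.2]
finger_gap: 39.2
finger_force: 64.8
```

>>> {"method": "jog_arm", "body": {"series": [[[0,0,0],[0,0,-0.02],1],[[0,0,0],[0,0,0],0.4],[[0,0,0],[0,0,0],-0.4],[[0,0,0],[0,0,0],-0.6],[[0,0,0],[0,0,0],-0.6],[[0,0,0],[0,0,0],-0.6],[[0,0,0],[0,0,-0.5],-0.6],[[0,0,0],[0,0,-0.9],-1],[[0,0,0],[0,0,-0.9],-1],[[0,0,0],[0,0,-0.9],-1],[[0,0,0],[0,0,-0.9],-1]]}}

```text
time: 10.18
position: [459.8, -380.3, 201.9]
eef_rot: [-3.141, 0.0, 0.262]
ft_force: [0.5, -1.9, -0.1]
finger_gap: 85.6
finger_force: 0.0
```

```bash
python3 - <<'E'
from h import *
plan(15,[460.5,-380.8,201],[(15,[590,-150,240]),(22.9,[628,10.7,200]),(22.9,[628,10.7,120]),(22.9,[628,10.7,92])],36)
E
```

```text
n 8 per row [0.578, -0.592, -0.122] -> [590, -150, 240]
turn n 2 per row -0.575
n 5 per row [0.488, -0.666, 0.2] -> [628, 10.7, 200]
n 3 per row [0.0, 0.0, 0.667] -> [628, 10.7, 120]
n 1 per row [0.0, 0.0, 0.7] -> [628, 10.7, 92]
```

>>> {"method": "jog_arm", "body": {"series": [[[0,0,0],[0.578,-0.592,-0.122],-1],[[0,0,0],[0.578,-0.592,-0.122],-1],[[0,0,0],[0.578,-0.592,-0.122],-1],[[0,0,0],[0.578,-0.592,-0.122],-1],[[0,0,0],[0.578,-0.592,-0.122],-1],[[0,0,0],[0.578,-0.592,-0.122],-1],[[0,0,0],[0.578,-0.592,-0.122],-1],[[0,0,0],[0.578,-0.592,-0.122],-1],[[0,0,-0.575],[0,0,0],-1],[[0,0,-0.575],[0,0,0],-1],[[0,0,0],[0.488,-0.666,0.2],-1],[[0,0,0],[0.488,-0.666,0.2],-1],[[0,0,0],[0.488,-0.666,0.2],-1],[[0,0,0],[0.488,-0.666,0.2],-1],[[0,0,0],[0.488,-0.666,0.2],-1],[[0,0,0],[0,0,0.6],-1],[[0,0,0],[0,0,0.6],-1],[[0,0,0],[0,0,0.3],-1],[[0,0,0],[0,0,0],-1],[[0,0,0],[0,0,0],-1]]}}

```text
time: 11.85
position: [627.7, 10.7, 139.4]
eef_rot: [-3.141, 0.001, 0.399]
ft_force: [0.2, 0.6, 0.6]
finger_gap: 85.2
finger_force: 0.0
```

>>> {"method": "jog_arm", "body": {"series": [[[0,0,0],[0,0,0.6],-1],[[0,0,0],[0,0,0.4],-1],[[0,0,0],[0,0,0.18],-1],[[0,0,0],[0,0,0],-1],[[0,0,0],[0,0,0],1],[[0,0,0],[0,0,0],1],[[0,0,0],[0,0,0],1],[[0,0,0],[0,0,0],1],[[0,0,0],[0,0,0],1],[[0,0,0],[0,0,0],1],[[0,0,0],[0,0,0],1],[[0,0,0],[0,0,0],1],[[0,0,0],[0,0,0],1]]}}

```text
time: 12.93
position: [628.2, 11.1, 93.2]
eef_rot: [3.141, -0.001, 0.4]
ft_force: [-2.4, 0.0, 10.5]
finger_gap: 36.9
finger_force: 60.6
```

```bash
python3 - <<'E'
from h import *
plan(22.9,[628,10.7,92],[(22.9,[628,10.7,190]),(22.9,[540,-150,190]),(15,[438.6,-298,140]),(15,[438.6,-298,40])],36)
E
```

```text
n 3 per row [0.0, 0.0, -0.817] -> [628, 10.7, 190]
n 6 per row [-0.598, 0.474, 0.0] -> [540, -150, 190]
turn n 2 per row 0.575
n 6 per row [-0.568, 0.486, 0.208] -> [438.6, -298, 140]
n 3 per row [0.0, 0.0, 0.833] -> [438.6, -298, 40]
```

>>> {"method": "jog_arm", "body": {"series": [[[0,0,0],[0,0,-0.3],1],[[0,0,0],[0,0,-0.8],1],[[0,0,0],[0,0,-0.8],1],[[0,0,0],[0,0,-0.6],1],[[0,0,0],[-0.598,0.474,0],1],[[0,0,0],[-0.598,0.474,0],1],[[0,0,0],[-0.598,0.474,0],1],[[0,0,0],[-0.598,0.474,0],1],[[0,0,0],[-0.598,0.474,0],1],[[0,0,0],[-0.598,0.474,0],1],[[0,0,0.575],[0,0,0],1],[[0,0,0.575],[0,0,0],1],[[0,0,0],[-0.568,0.486,0.208],1],[[0,0,0],[-0.568,0.486,0.208],1],[[0,0,0],[-0.568,0.486,0.208],1],[[0,0,0],[-0.568,0.486,0.208],1],[[0,0,0],[-0.568,0.486,0.208],1],[[0,0,0],[-0.568,0.486,0.208],1],[[0,0,0],[0,0,0],1]]}}

```text
time: 14.52
position: [434.1, -302.2, 141.5]
eef_rot: [3.141, 0.003, 0.256]
ft_force: [-1.5, -1.3, -2.3]
finger_gap: 37.1
finger_force: 60.6
```

```bash
python3 - <<'E'
from h import *
from plant import arm
d=arm.get_image("top");np.savez("top1.npz",**d);P=cloud(d);K=(295,150,375,240)
print("cheek",comp(P,K,84,100,1));print("deck+body",comp(P,K,18,30,1),comp(P,K,31,40,1))
S=(140,200,240,290);print("blk+walls",comp(P,S,48,60,1),comp(P,S,50,60,1))
T=(420,210,550,325);print("carton",comp(P,T,68,82))
cv2.imwrite("pics/c2.png",np.hstack([cv2.resize(d["color"][b:b+90,a:a+70],None,fx=5,fy=5,interpolation=cv2.INTER_CUBIC) for a,b in((300,150),(160,205))]))
E
```

```text
cheek [([667.0, 22.3], [10.6, 39.5], 16.7, 91, 91.9), ([594.9, -0.1], [10.5, 39.4], 17.7, 89, 92.6)]
deck+body [([627.9, 10.2], [129.7, 83.6], 16.9, 1097, 24.7)] [([634.6, 10.7], [59.6, 36.5], 17.1, 339, 35.0), ([584.5, -3.4], [12.5, 48.3], 17.7, 80, 34.2), ([671.3, 45.8], [6.8, 7.9], 59.3, 9, 33.7)]
blk+walls [([496.4, 344.2], [57.8, 46.1], 47.9, 318, 54.3), ([518.2, 323.7], [54.5, 6.6], 48.3, 63, 56.4)] [([496.1, 343.9], [56.9, 46.1], 47.9, 296, 54.5), ([518.2, 323.7], [54.5, 6.6], 48.3, 60, 56.6)]
carton []
```

View pics/c2.png

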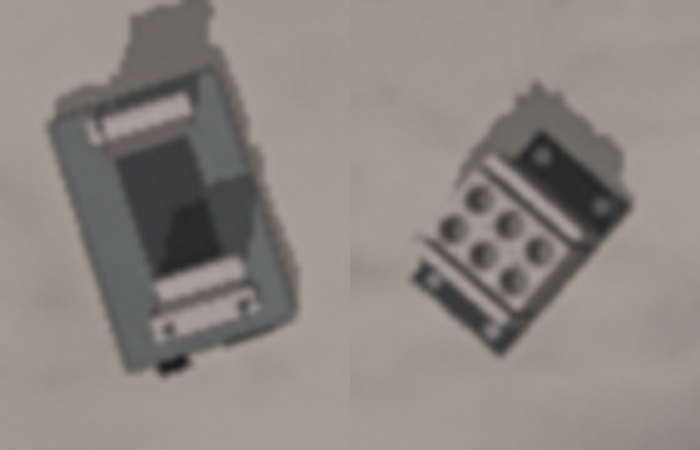

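The picture shows both cheeks clear, at about (145,118) and (200,283), and the block sitting in the open stand. The deck centre is about (631, 11), yaw 17.2°.

>>> {"method": "jog_arm", "body": {"series": [[[0,0,0],[0,0,0.7],1],[[0,0,0],[0,0,0.8],1],[[0,0,0],[0,0,0.8],1],[[0,0,0],[0,0,0.5],1],[[0,0,0],[0,0,0.2],1],[[0,0,0],[0,0,0],1],[[0,0,0],[0,0,0],1]]}}

```text
time: 15.15
position: [439.1, -297.4, 23.0]
eef_rot: [3.141, -0.001, 0.262]
ft_force: [0.8, -0.5, -1.0]
finger_gap: 36.6
finger_force: 60.7
```

>>> {"method": "jog_arm", "body": {"series": [[[0,0,0],[0,0,0.2],1],[[0,0,0],[0,0,0.15],1],[[0,0,0],[0,0,0.05],1],[[0,0,0],[0,0,0],1]]}}

```text
time: 15.48
position: [438.3, -297.5, 5.9]
eef_rot: [-3.141, 0.0, 0.262]
ft_force: [-0.3, 0.4, -1.0]
finger_gap: 36.9
finger_force: 60.7
```

>>> {"method": "jog_arm", "body": {"series": [[[0,0,0],[0,0,0.03],1],[[0,0,0],[0,0,0],1],[[0,0,0],[0,0,0],0.2],[[0,0,0],[0,0,0],-0.3],[[0,0,0],[0,0,0],-0.4],[[0,0,0],[0,0,0],-0.4],[[0,0,0],[0,0,-0.3],-0.4],[[0,0,0],[0,0,-0.9],-0.4],[[0,0,0],[0,0,-0.9],-0.8],[[0,0,0],[0,0,-0.9],-1],[[0,0,0],[0,0,-0.9],-1],[[0,0,0],[0,0,-0.9],-1]]}}

```text
time: 16.48
position: [438.0, -297.3, 199.7]
eef_rot: [3.141, -0.001, 0.262]
ft_force: [0.5, -0.3, -0.1]
finger_gap: 85.0
finger_force: 0.0
```

```bash
python3 - <<'E'
from h import *
plan(15,[438.5,-297.5,197],[(15,[520,50,220]),(137.8,[500,341.5,220]),(137.8,[500,341.5,90])],36)
E
```

```text
n 10 per row [0.422, -0.786, -0.057] -> [520, 50, 220]
turn n 18 per row -0.992
n 9 per row [0.585, 0.563, 0.0] -> [500, 341.5, 220]
n 4 per row [0.0, 0.0, 0.812] -> [500, 341.5, 90]
```

>>> {"method": "jog_arm", "body": {"series": [[[0,0,0],[0.422,-0.786,-0.057],-1],[[0,0,0],[0.422,-0.786,-0.057],-1],[[0,0,0],[0.422,-0.786,-0.057],-1],[[0,0,0],[0.422,-0.786,-0.057],-1],[[0,0,0],[0.422,-0.786,-0.057],-1],[[0,0,0],[0.422,-0.786,-0.057],-1],[[0,0,0],[0.422,-0.786,-0.057],-1],[[0,0,0],[0.422,-0.786,-0.057],-1],[[0,0,0],[0.422,-0.786,-0.057],-1],[[0,0,0],[0.422,-0.786,-0.057],-1]]}}

```text
time: 17.32
position: [519.9, 51.5, 220.8]
eef_rot: [3.141, -0.001, 0.262]
ft_force: [1.1, -0.3, 0.6]
finger_gap: 85.8
finger_force: 0.0
```

>>> {"method": "jog_arm", "body": {"series": [[[0,0,-0.992],[0,0,0],-1],[[0,0,-0.992],[0,0,0],-1],[[0,0,-0.992],[0,0,0],-1],[[0,0,-0.992],[0,0,0],-1],[[0,0,-0.992],[0,0,0],-1],[[0,0,-0.992],[0,0,0],-1],[[0,0,-0.992],[0,0,0],-1],[[0,0,-0.992],[0,0,0],-1],[[0,0,-0.992],[0,0,0],-1],[[0,0,-0.992],[0,0,0],-1],[[0,0,-0.992],[0,0,0],-1],[[0,0,-0.992],[0,0,0],-1],[[0,0,-0.992],[0,0,0],-1],[[0,0,-0.992],[0,0,0],-1],[[0,0,-0.992],[0,0,0],-1],[[0,0,-0.992],[0,0,0],-1],[[0,0,-0.992],[0,0,0],-1],[[0,0,-0.992],[0,0,0],-1]]}}

```text
time: 18.82
position: [519.8, 49.6, 220.5]
eef_rot: [-3.141, 0.001, 2.411]
ft_force: [0.4, -0.1, -0.4]
finger_gap: 85.6
finger_force: 0.0
```

>>> {"method": "jog_arm", "body": {"series": [[[0,0,0],[0.585,0.563,0],-1],[[0,0,0],[0.585,0.563,0],-1],[[0,0,0],[0.585,0.563,0],-1],[[0,0,0],[0.585,0.563,0],-1],[[0,0,0],[0.585,0.563,0],-1],[[0,0,0],[0.585,0.563,0],-1],[[0,0,0],[0.585,0.563,0],-1],[[0,0,0],[0.585,0.563,0],-1],[[0,0,0],[0.585,0.563,0],-1],[[0,0,0],[0,0,0.6],-1],[[0,0,0],[0,0,0.6],-1],[[0,0,0],[0,0,0.6],-1],[[0,0,0],[0,0,0.6],-1],[[0,0,0],[0,0,0.4],-1],[[0,0,0],[0,0,0],-1],[[0,0,0],[0,0,0],-1]]}}

```text
time: 20.15
position: [500.1, 341.3, 108.3]
eef_rot: [-3.141, 0.0, 2.405]
ft_force: [-0.1, -0.2, -0.3]
finger_gap: 85.4
finger_force: 0.0
```

```bash
python3 - <<'E'
from h import *
from plant import arm
o=arm.get_obs();print(o["position"],o["eef_rot"]);
d=arm.get_image("scene");P=cloud(d);T=(380,150,490,240)
d2=arm.get_image("top");P2=cloud(d2);T2=(420,210,550,325)
print("carton",comp(P,T,68,82),comp(P2,T2,68,82));print("adapter",comp(P,T,21,32),comp(P2,T2,21,32))
E
```

```text
[500.09586308 341.34214526 108.2562228 ] [-3.14092276e+00  1.63267620e-04  2.40481166e+00]
carton [([460.3, -379.5], [40.0, 47.7], 17.8, 162, 75.6)] [([460.9, -382.1], [39.9, 41.0], 15.1, 304, 75.4)]
adapter [([438.4, -295.4], [116.7, 44.6], 12.8, 424, 27.2)] [([439.1, -298.0], [114.5, 38.6], 14.1, 590, 27.2), ([488.0, -276.4], [16.6, 7.2], 89.3, 26, 25.7)]
```

>>> {"method": "jog_arm", "body": {"series": [[[0,0,0],[0,0,0.6],-1],[[0,0,0],[0,0,0.6],-1],[[0,0,0],[0,0,0.6],-1],[[0,0,0],[0,0,0.4],-1],[[0,0,0],[0,0,0.1],-1],[[0,0,0],[0,0,0],-1]]}}

```text
time: 20.75
position: [500.2, 341.5, 15.7]
eef_rot: [-3.141, -0.0, 2.405]
ft_force: [0.0, -0.2, 0.3]
finger_gap: 85.4
finger_force: 0.0
```

>>> {"method": "jog_arm", "body": {"series": [[[0,0,0],[0,0,0],-0.1],[[0,0,0],[0,0,0],0.1],[[0,0,0],[0,0,0],1],[[0,0,0],[0,0,0],1],[[0,0,0],[0,0,0],1],[[0,0,0],[0,0,0],1],[[0,0,0],[0,0,0],1],[[0,0,0],[0,0,0],1],[[0,0,0],[0,0,0],1]]}}

```text
time: 21.5
position: [501.0, 342.1, 17.3]
eef_rot: [3.139, 0.001, 2.404]
ft_force: [-0.4, 0.5, 10.8]
finger_gap: 55.3
finger_force: 63.6
```

```bash
python3 - <<'E'
from h import *
plan(137.8,[501,342,17],[(137.8,[501,342,117]),(107.2,[530,200,117]),(107.2,[530,200,20])],20)
E
```

```text
n 5 per row [0.0, 0.0, -0.5] -> [501, 342, 117]
turn n 5 per row 0.89
n 8 per row [-0.451, -0.045, 0.0] -> [530, 200, 117]
n 5 per row [0.0, 0.0, 0.485] -> [530, 200, 20]
```

>>> {"method": "jog_arm", "body": {"series": [[[0,0,0],[0,0,-0.2],1],[[0,0,0],[0,0,-0.4],1],[[0,0,0],[0,0,-0.5],1],[[0,0,0],[0,0,-0.5],1],[[0,0,0],[0,0,-0.5],1],[[0,0,0],[0,0,-0.4],1],[[0,0,0],[0,0,0],1]]}}

```text
time: 22.08
position: [501.4, 342.5, 120.3]
eef_rot: [3.137, 0.001, 2.405]
ft_force: [0.7, 0.2, -1.8]
finger_gap: 55.4
finger_force: 64.1
```

>>> {"method": "jog_arm", "body": {"series": [[[0,0,0.89],[0,0,0],1],[[0,0,0.89],[0,0,0],1],[[0,0,0.89],[0,0,0],1],[[0,0,0.89],[0,0,0],1],[[0,0,0.89],[0,0,0],1],[[0,0,0],[-0.451,-0.045,0],1],[[0,0,0],[-0.451,-0.045,0],1],[[0,0,0],[-0.451,-0.045,0],1],[[0,0,0],[-0.451,-0.045,0],1],[[0,0,0],[-0.451,-0.045,0],1],[[0,0,0],[-0.451,-0.045,0],1],[[0,0,0],[-0.451,-0.045,0],1],[[0,0,0],[-0.451,-0.045,0],1],[[0,0,0],[0,0,0.5],1],[[0,0,0],[0,0,0.6],1],[[0,0,0],[0,0,0.5],1],[[0,0,0],[0,0,0.4],1],[[0,0,0],[0,0,0.3],1],[[0,0,0],[0,0,0.1],1],[[0,0,0],[0,0,0],1]]}}

```text
time: 23.75
position: [528.8, 199.3, 19.3]
eef_rot: [-3.141, -0.0, 1.871]
ft_force: [0.9, 0.2, -2.1]
finger_gap: 55.3
finger_force: 64.1
```

>>> {"method": "jog_arm", "body": {"series": [[[0,0,0],[0,0,0.15],1],[[0,0,0],[0,0,0.1],1],[[0,0,0],[0,0,0.03],1],[[0,0,0],[0,0,0],1]]}}

```text
time: 24.08
position: [529.1, 199.3, 8.5]
eef_rot: [3.142, 0.0, 1.871]
ft_force: [0.4, -0.5, -1.3]
finger_gap: 55.7
finger_force: 64.1
```

>>> {"method": "jog_arm", "body": {"series": [[[0,0,0],[0,0,0.03],1],[[0,0,0],[0,0,0],1]]}}

```text
time: 24.25
position: [529.3, 199.4, 7.4]
eef_rot: [3.141, -0.0, 1.871]
ft_force: [0.7, 0.2, -3.0]
finger_gap: 55.1
finger_force: 64.3
```

>>> {"method": "jog_arm", "body": {"series": [[[0,0,0],[0,0,0.02],1],[[0,0,0],[0,0,0],1]]}}

```text
time: 24.42
position: [529.3, 199.4, 7.3]
eef_rot: [3.141, 0.0, 1.871]
ft_force: [-4.4, -2.7, 15.0]
finger_gap: 55.2
finger_force: 65.7
```

>>> {"method": "jog_arm", "body": {"series": [[[0,0,0],[0,0,-0.01],0.2],[[0,0,0],[0,0,0],-0.4],[[0,0,0],[0,0,0],-1],[[0,0,0],[0,0,0],-1],[[0,0,0],[0,0,0],-1],[[0,0,0],[0,0,0],-1],[[0,0,0],[0,0,-0.5],-1],[[0,0,0],[0,0,-0.6],-1],[[0,0,0],[0,0,-0.7],-1],[[0,0,0],[0,0,-0.7],-1]]}}

```text
time: 25.25
position: [528.7, 199.3, 107.8]
eef_rot: [-3.141, -0.0, 1.871]
ft_force: [0.3, 0.3, -0.3]
finger_gap: 85.4
finger_force: 0.0
```

>>> {"method": "jog_arm", "body": {"series": [[[0,0,0.935],[0,0,0],-1],[[0,0,0.935],[0,0,0],-1],[[0,0,0.935],[0,0,0],-1],[[0,0,0.935],[0,0,0],-1],[[0,0,0.935],[0,0,0],-1],[[0,0,0.935],[0,0,0],-1],[[0,0,0.935],[0,0,0],-1],[[0,0,0.935],[0,0,0],-1],[[0,0,0.935],[0,0,0],-1],[[0,0,0.935],[0,0,0],-1],[[0,0,0.935],[0,0,0],-1],[[0,0,0.935],[0,0,0],-1],[[0,0,0.935],[0,0,0],-1],[[0,0,0.935],[0,0,0],-1],[[0,0,0],[0,0,0],-1],[[0,0,0],[0,0,0],-1]]}}

```text
time: 26.58
position: [529.0, 199.5, 106.9]
eef_rot: [3.141, 0.0, 0.304]
ft_force: [-0.1, -0.2, 0.1]
finger_gap: 85.2
finger_force: 0.0
```

```bash
python3 - <<'E'
from h import *
from plant import arm
o=arm.get_obs();print(o["position"],o["eef_rot"]);d=arm.get_image("scene")
cv2.imwrite("pics/s3.png",d["color"])
E
```

```text
[529.00297673 199.52825687 106.865539  ] [3.14136491e+00 1.91443162e-06 3.03807640e-01]
```

View pics/s3.png

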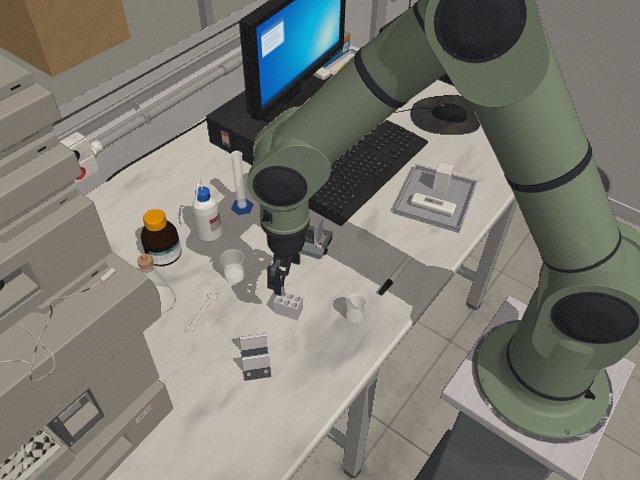

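The block stands upright at (288,305) with the gripper above it. The carton is upright at (443,178) and the adapter lies flat at (433,205), both in the tray.

>>> {"method": "jog_arm", "body": {"series": [[[0,0,0],[0,0,0.6],-1],[[0,0,0],[0,0,0.6],-1],[[0,0,0],[0,0,0.6],-1],[[0,0,0],[0,0,0.4],-1],[[0,0,0],[0,0,0.15],-1],[[0,0,0],[0,0,0],-1],[[0,0,0],[0,0,0],0],[[0,0,0],[0,0,0],0.1],[[0,0,0],[0,0,0],1],[[0,0,0],[0,0,0],1],[[0,0,0],[0,0,0],1],[[0,0,0],[0,0,0],1],[[0,0,0],[0,0,0],1],[[0,0,0],[0,0,0],1],[[0,0,0],[0,0,0],1],[[0,0,0],[0,0,0],1]]}}

```text
time: 27.97
position: [529.6, 199.5, 13.9]
eef_rot: [-3.142, -0.001, 0.3]
ft_force: [-2.3, -1.3, 11.9]
finger_gap: 35.3
finger_force: 60.3
```

```bash
python3 - <<'E'
from h import *
plan(17.3,[529.3,199.5,13],[(17.3,[529.3,199.5,160]),(17.3,[630.9,11.3,160]),(17.3,[630.9,11.3,60])],20)
E
```

```text
n 8 per row [0.0, 0.0, -0.459] -> [529.3, 199.5, 160]
n 11 per row [0.093, 0.477, 0.0] -> [630.9, 11.3, 160]
n 5 per row [0.0, 0.0, 0.5] -> [630.9, 11.3, 60]
```

>>> {"method": "jog_arm", "body": {"series": [[[0,0,0],[0,0,-0.2],1],[[0,0,0],[0,0,-0.4],1],[[0,0,0],[0,0,-0.5],1],[[0,0,0],[0,0,-0.5],1],[[0,0,0],[0,0,-0.5],1],[[0,0,0],[0,0,-0.5],1],[[0,0,0],[0,0,-0.5],1],[[0,0,0],[0,0,-0.5],1],[[0,0,0],[0,0,0],1]]}}

```text
time: 28.72
position: [530.5, 199.9, 161.0]
eef_rot: [-3.141, -0.005, 0.3]
ft_force: [0.9, 0.9, -1.7]
finger_gap: 35.0
finger_force: 60.4
```

>>> {"method": "jog_arm", "body": {"series": [[[0,0,0],[0.093,0.477,0],1],[[0,0,0],[0.093,0.477,0],1],[[0,0,0],[0.093,0.477,0],1],[[0,0,0],[0.093,0.477,0],1],[[0,0,0],[0.093,0.477,0],1],[[0,0,0],[0.093,0.477,0],1],[[0,0,0],[0.093,0.477,0],1],[[0,0,0],[0.093,0.477,0],1],[[0,0,0],[0.093,0.477,0],1],[[0,0,0],[0.093,0.477,0],1],[[0,0,0],[0.093,0.477,0],1],[[0,0,0],[0,0,0],1],[[0,0,0],[0,0,0],1],[[0,0,0],[0,0,0],1]]}}

```text
time: 29.88
position: [629.8, 11.5, 156.7]
eef_rot: [-3.141, 0.0, 0.3]
ft_force: [1.0, 0.4, -1.7]
finger_gap: 35.4
finger_force: 60.5
```

>>> {"method": "jog_arm", "body": {"series": [[[0,0,0],[0.025,0,0.3],1],[[0,0,0],[0,0,0.4],1],[[0,0,0],[0,0,0.4],1],[[0,0,0],[0,0,0.3],1],[[0,0,0],[0,0,0.1],1],[[0,0,0],[0,0,0],1],[[0,0,0],[0,0,0],1]]}}

```text
time: 30.47
position: [631.3, 11.5, 97.0]
eef_rot: [-3.142, -0.0, 0.3]
ft_force: [0.3, -0.7, -2.1]
finger_gap: 35.3
finger_force: 60.5
```

```bash
python3 - <<'E'
from h import *
from plant import arm
o=arm.get_obs();print(o["position"],o["eef_rot"],o["ft_force"]);d=arm.get_image("scene")
cv2.imwrite("pics/s4.png",cv2.resize(d["color"][180:280,240:370],None,fx=6,fy=6,interpolation=cv2.INTER_CUBIC))
E
```

```text
[631.28120568  11.49336884  97.03662431] [-3.14152514e+00 -1.44749294e-04  3.00240450e-01] [ 0.33224276 -0.73531538 -2.05204642]
```

View pics/s4.png

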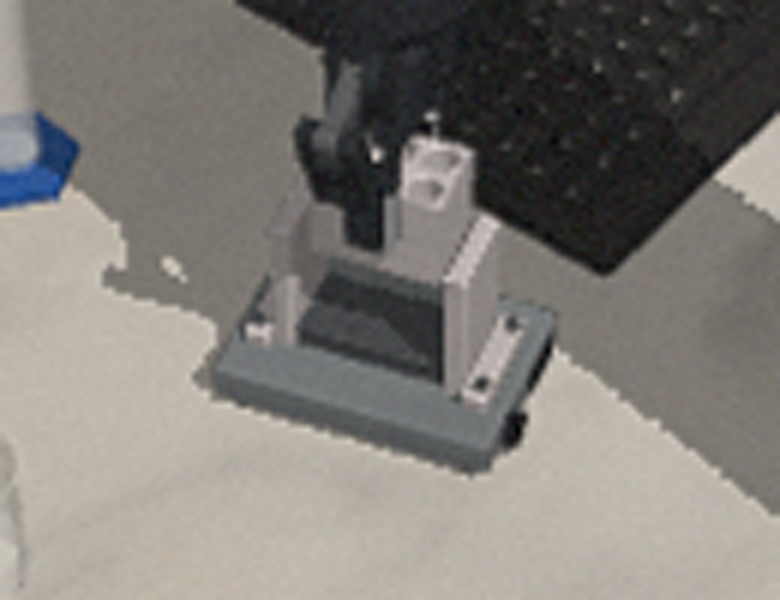

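The block is upright between the cheeks (block top at about (437,170), cheeks at about (290,260) and (470,310)), with no contact yet. I'll lower it on.

>>> {"method": "jog_arm", "body": {"series": [[[0,0,0],[0,0,0.3],1],[[0,0,0],[0,0,0.3],1],[[0,0,0],[0,0,0.3],1],[[0,0,0],[0,0,0.15],1],[[0,0,0],[0,0,0.05],1],[[0,0,0],[0,0,0],1],[[0,0,0],[0,0,0],1]]}}

```text
time: 31.1
position: [631.3, 11.3, 52.9]
eef_rot: [-3.142, -0.0, 0.3]
ft_force: [0.1, -0.4, -1.6]
finger_gap: 35.2
finger_force: 60.5
```

>>> {"method": "jog_arm", "body": {"series": [[[0,0,0],[0,0,0.06],1],[[0,0,0],[0,0,0.04],1],[[0,0,0],[0,0,0],1],[[0,0,0],[0,0,0],1]]}}

```text
time: 31.43
position: [631.2, 11.2, 49.0]
eef_rot: [3.142, -0.0, 0.3]
ft_force: [-0.2, -0.7, -1.7]
finger_gap: 35.4
finger_force: 60.5
```

>>> {"method": "jog_arm", "body": {"series": [[[0,0,0],[0,0,0.025],1],[[0,0,0],[0,0,0],1],[[0,0,0],[0,0,0],1]]}}

```text
time: 31.68
position: [631.3, 11.2, 48.0]
eef_rot: [3.142, -0.0, 0.3]
ft_force: [0.3, 0.8, -1.1]
finger_gap: 35.5
finger_force: 60.6
```

>>> {"method": "jog_arm", "body": {"series": [[[0,0,0],[0,0,0.02],1],[[0,0,0],[0,0,0],1],[[0,0,0],[0,0,0],1]]}}

```text
time: 31.93
position: [631.3, 11.2, 47.9]
eef_rot: [3.141, -0.0, 0.3]
ft_force: [-6.0, -0.7, 13.6]
finger_gap: 35.3
finger_force: 62.3
```

Contact on the deck. I'll release, rise and check.

>>> {"method": "jog_arm", "body": {"series": [[[0,0,0],[0,0,-0.01],0.2],[[0,0,0],[0,0,0],-0.2],[[0,0,0],[0,0,0],-0.6],[[0,0,0],[0,0,0],-0.8],[[0,0,0],[0,0,0],-0.8],[[0,0,0],[0,0,0],-0.8],[[0,0,0],[0,0,-0.4],-0.8],[[0,0,0],[0,0,-0.8],-0.8],[[0,0,0],[0,0,-0.8],-0.8],[[0,0,0],[0,0,-0.8],-0.8],[[0,0,0],[0,0,-0.8],-0.8]]}}

```text
time: 32.85
position: [630.9, 11.2, 193.0]
eef_rot: [-3.141, 0.0, 0.3]
ft_force: [0.8, -0.3, 0.3]
finger_gap: 76.8
finger_force: 0.0
```

>>> {"method": "jog_arm", "body": {"series": [[[0,0,0],[-0.6,0.6,-0.2],-1],[[0,0,0],[-0.6,0.6,-0.2],-1],[[0,0,0],[-0.6,0.6,-0.2],-1],[[0,0,0],[-0.6,0.6,-0.2],-1],[[0,0,0],[-0.6,0.6,-0.2],-1],[[0,0,0],[-0.6,0.6,0],-1],[[0,0,0],[0,0,0],-1],[[0,0,0],[0,0,0],-1]]}}

```text
time: 33.52
position: [535.4, -170.7, 231.7]
eef_rot: [3.141, -0.0, 0.297]
ft_force: [1.0, 1.2, -0.5]
finger_gap: 85.4
finger_force: 0.0
```

```bash
python3 - <<'E'
from h import *
from plant import arm
d=arm.get_image("top");P=cloud(d);K=(295,150,375,240)
print("cheek",comp(P,K,86,100,1));print("block",comp(P,K,70,83,1))
e=arm.get_image("scene");Q=cloud(e);print("sc block",comp(Q,(270,180,350,260),72,83,1),"cheek",comp(Q,(270,180,350,260),86,98,1))
T=(420,210,550,325);print("carton",comp(P,T,68,82),"adap",comp(P,T,21,32))
cv2.imwrite("pics/s5.png",cv2.resize(d["color"][150:240,290:380],None,fx=6,fy=6,interpolation=cv2.INTER_CUBIC))
E
```

```text
cheek [([594.9, 0.1], [10.7, 39.6], 16.6, 90, 93.0), ([667.2, 21.9], [11.1, 39.9], 18.4, 84, 91.8)]
block [([628.9, 9.3], [56.0, 35.7], 17.7, 242, 78.4)]
sc block [([623.6, 8.4], [70.7, 44.7], 16.0, 256, 77.9), ([663.2, 27.5], [36.2, 11.3], 88.2, 38, 77.8)] cheek [([594.6, 2.9], [9.9, 40.6], 18.5, 60, 92.7), ([667.2, 24.0], [9.7, 42.0], 17.8, 58, 93.2)]
carton [([462.0, -392.0], [41.9, 26.0], 2.6, 168, 75.9)] adap []
```

View pics/s5.png

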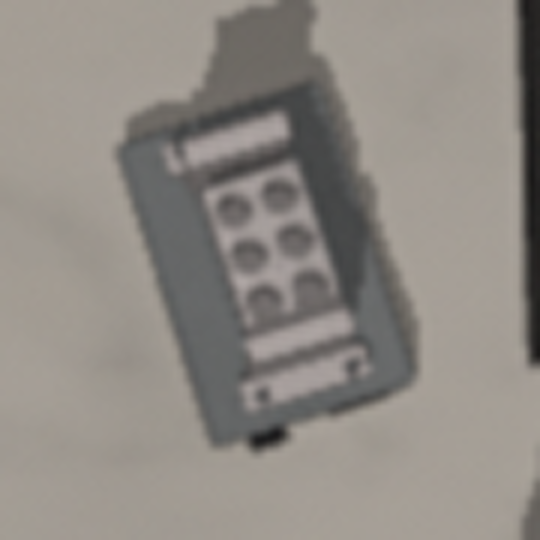

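The block sits flat between the cheeks, about 2.5 mm from the centre, with its top at 78 mm. I'm handing it in.

```bash
python3 -c "
from plant import arm
print(arm.job_done())"
```

```text
the job is handed in; nothing more can be done
None
```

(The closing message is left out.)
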